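# Sweep the loose fasteners off the demonstration stand into the tray

## Task

The demonstration stand is being cleared: with the closed fingers, sweep the three loose steel fasteners on the clear base plate (two hex nuts and a bolt) across the plate and over its edge, so that all three drop into the shallow tray standing against it. Only push them along the plate: do not grip or lift them. Leave the two brass weights standing where they are, and do not disturb the tray or the other things on the bench.

Things in the scene. Friction and masses are not known exactly. Their poses are not given: they have to be found in the camera images.
- plate: the demonstration stand, fixed: a clear acrylic base plate 160 (its x) by 620 (its y) by 12 mm on rubber feet, its flat top 24 mm above the bench; a clear pillar 25 mm thick with a metal terminal stands near each end, at y = +-285 mm, up to 166 mm above the bench. Origin on the bench under the plate's centre, z up
- tray: the shallow open aluminium tray on the bench, standing along one long edge of the plate, either the edge nearer the robot or the far one (gap about 2 mm): 120 (x) by 310 (y) mm outside, walls 3 mm, rim 14 mm above the bench, so 10 mm below the plate's top. Origin under its centre, axes parallel to the plate's; loose, 0.45 kg
- large_nut_center (a point): centre of the large steel hex nut lying flat on the plate, 30 mm across flats, 16 mm high, about 64 g, axis up, sides turned any way
- large_nut: the same large nut; origin at the centre of its underside
- small_nut_center (a point): centre of the small steel hex nut lying flat on the plate, 24 mm across flats, 13 mm high, about 33 g, axis up
- small_nut: the same small nut; origin at the centre of its underside
- bolt_center (a point): middle of the steel hex bolt standing on its head on the plate: head 24 mm across flats and 10 mm high at the bottom, shank 16 mm thick, 45 mm tall in all, about 88 g
- bolt: the same bolt; origin at the centre of the head's face (its underside as it stands), z along the shank
- large_weight: brass hooked weight standing on the plate among the fasteners, to be left: 30 mm diameter, 54 mm tall with its hook, 200 g; origin at the centre of its underside
- small_weight: the smaller brass hooked weight on the plate, to be left: 24 mm diameter, 46 mm tall with its hook, 100 g; origin at the centre of its underside
- multimeter: hand multimeter lying on the bench along the other long edge of the plate, about 24 mm from it: 75 (x) by 160 (y) by 41 mm; origin under its centre
- pliers: pliers lying on the bench to the robot's right, 175 mm long, 14 mm high; origin on the bench near the joint, x towards the jaws
- screwdriver: screwdriver lying on the bench to the robot's left, 200 mm long; origin under its middle, handle to its -x
- spool: reel of copper wire standing on the bench just beyond the plate's far edge, towards its right end, 56 mm diameter, 40 mm high; origin under its centre
- beaker: glass beaker on the bench just beyond the plate's far edge, towards its left end, 60 mm diameter, 80 mm high; origin under its centre

How it is judged:
By the outcome, as a careful person would: the job done as asked, in the order asked, and still so for the second after the job is handed in, with the robot touching nothing.
It also fails if it takes over 56 s, if anything falls off the work surface, if the arm or the gripper's body presses on something with over 40 N, if the wrist force passes 120 N, or if a joint passes its speed limit or range.

## Robot

A 7-joint arm with a two-finger parallel gripper is mounted at the origin on the work surface. World frame = base frame: x ahead of the robot, y to its left, z up, the work surface at z = 0. Lengths are in m, angles in rad, forces in N, time in s.
With the tool pointing down it reaches from about 0.4 to 0.875 m from the base axis. Payload 19.3 kg.
Tool frame: the origin (TCP) lies where the fingers leave the gripper's body, on its centre line; the fingertips stand bot.tip_reach ahead of it and the grasp point (between the pads) lies 54 mm ahead of it (bot.tip_reach is the distance from the TCP to the fingertips, in m); z points along the fingers, y is the line along which they close (so a half turn about z gives the same grasp; the last joint's range is limited). The gripper opens to 85 mm and grips with 20 to 120 N. Pads are 22 mm wide; open, the fingers measure 114 mm over their backs; the gripper's body (76 mm by 85 mm) begins 54 mm behind the grasp point. The pads swing forward as they close: fully open they stand 13 mm farther back than shut.
Start: joints at [1.113, 0.521, -0.036, 1.599, 0.021, 1.021, -0.113], TCP at [0.236, -0.579, 0.304] pointing down, gripper open.
Joint ranges: [-2.91, 2.91], [-0.3, 2.13], [-1.5, 1.42], [0.17, 2.43], [-1.26, 4.41], [0.16, 1.93], [-2.52, 2.52]. Speed limits (rad/s): [1.89, 1.89, 2.39, 2.39, 3.01, 3.01, 3.01].

## Interface

Orientations are given as [roll, pitch, yaw] about the fixed x, y, z axes, in that order (R = Rz(yaw) Ry(pitch) Rx(roll)).
In Python, from workcell import bot gives the robot as it stands. The module is installed in compiled form; this text tells all that it offers.
- The arm moves only by the shell command python3 -m jog 'ROWS' [FORCE]. ROWS is JSON, a list that holds one entry, the list of rows, each a list of 7 numbers: the shift along the tool's x, y, z in mm, then the turn, a rotation vector about the tool's x, y, z in rad, then the opening, from 0 (shut) to 1 (fully open). In form: [[[tx, ty, tz, wx, wy, wz, fingers], ...]]. A call has 1 to 5 rows; each row shifts and turns the commanded pose from where the row before left it, along the tool's axes as they then stand; what a row does not reach is not made up. A row lasts 1/10 s, in which the tool goes at most 50 mm and 8.59 degrees, less where a joint would pass 70% of its speed; a pose out of reach is approached as far as the arm can. A call is refused whole if a number of a shift passes 50 or a number of a turn 0.15, either way. A call with a gripper value outside its range is refused whole. The fingers move at their own pace and stop on an object; FORCE is the grip in N (left out, the last holds). Time passes only in rows, so rows that do not move let the fingers close. It gives the time, the measured TCP pose, the force, the opening and the grip force at its end, in the units of the state.
- bot.observe(): the state, without advancing time (a new reading comes with each control period).
- bot.grab_frame(name): name is "side" or "top"; returns a dict with "img" (480x640x3 uint8, red, green, blue), "intrinsics" (3x3 intrinsics, pixels), "R" (3x3) and "t" (3): a world point X has camera coordinates R X + t. Camera axes: x right, y down, z forward; pixel columns grow to the right and rows downward; lengths in m; the calibration is good to about 2 mm. A picture is of the moment at which its call begins. There is no depth.
- bot.job_done(): hands the job in; it is judged then, once.
Trained networks look in a picture, given as the dict that the camera call returned (one of the last four; its "shot" number tells which), for a name from the list of things; names that differ only in an ending like _2 or _b are one class to them, and where a whole thing is asked for, a point or a joint stands for the part that bears it (a point fixed in the world has none). Each returns a list of dicts, best first, with "conf" (0 to 1); they miss things now and then, are a little off and sometimes report something else, mostly with a low value. They report only what shows in the picture. A call takes as long as a camera call.
- bot.trace(query, picture): "region" (480x640 bool, what is visible of it).
- bot.spot_point(query, picture): "xyz" ([x, y, z] in m, in world coordinates, good to about 4 mm: a listed point, or the origin of a listed thing).
The state is a dict: "clock": time; "qpos": joint angles; "qd": joint speeds; "joint_efforts": joint torques, N m; "position": TCP position; "tool_rot": TCP orientation; "force": force on the tool from outside, world axes, zero at the start; "moment": the same for the moment, N m; "grip_width": finger opening in m; "finger_force": force on a finger pad.
Only numpy, scipy, OpenCV 4.12 (cv2) and the standard library are available. Lean on these libraries where they do the work, as an engineer would, in place of code of your own. Each camera call takes 0.05 s, during which the arm holds its last target. There are 200 camera calls.

## Working session

There is one attempt and no reset: what is moved stays moved. The work goes in short steps, Python scripts to look and compute and a shell command to move; the robot and the scene stay as the last step left them, time stands still between calls to the robot, and variables do not carry over. Pictures are saved under pics/ and viewed, at most 10 in all, crops included, and the job is handed in when it is done.

```bash
mkdir -p pics; cat > h.py <<'E'
from workcell import bot
import cv2, numpy as np
def shoot(n,tag):
    f=bot.grab_frame(n); cv2.imwrite(f'pics/{tag}.png',f['img'][:,:,::-1]); return f
E
python3 - <<'E'
from h import *
s=bot.observe(); print({k:np.round(v,3).tolist() for k,v in s.items()}, bot.tip_reach)
for n in ('top','side'):
    f=shoot(n,n+'0')
    for q in ['plate','tray','large_nut_center','small_nut_center','bolt_center','bolt','large_weight','small_weight','multimeter','pliers','screwdriver','spool','beaker']:
        print(n,q,[(np.round(d['xyz'],3).tolist(),round(d['conf'],2)) for d in bot.spot_point(q,f)[:2]])
E
```

```text
{'clock': 0.0, 'qpos': [1.113, 0.522, -0.036, 1.6, 0.021, 1.021, -0.113], 'qd': [-0.001, 0.001, 0.0, -0.002, -0.001, -0.002, -0.001], 'joint_efforts': [-0.001, -92.707, 1.98, -36.992, 0.018, 0.008, 0.0], 'position': [0.236, -0.578, 0.303], 'tool_rot': [-3.14, 0.0, 0.388], 'force': [-0.03, 0.491, 0.394], 'moment': [0.007, -0.007, -0.046], 'finger_force': 0.0, 'grip_width': 0.086} 0.0726
top plate [([0.56, 0.049, 0.0], 0.85), ([0.702, -0.188, 0.001], 0.49)]
top tray [([0.411, 0.064, -0.0], 0.55)]
top large_nut_center [([0.528, 0.116, 0.032], 0.6), ([0.698, 0.073, -0.004], 0.35)]
top small_nut_center [([0.556, 0.185, 0.031], 0.39)]
top bolt_center [([0.574, 0.055, 0.047], 0.55)]
top bolt [([0.574, 0.057, 0.023], 0.64)]
top large_weight [([0.571, -0.092, 0.023], 0.42)]
top small_weight [([0.561, -0.024, 0.024], 0.62), ([0.558, 0.05, 0.0], 0.44)]
top multimeter [([0.698, 0.075, -0.003], 0.69)]
top pliers [([0.286, -0.396, 0.001], 0.86), ([0.557, 0.189, 0.031], 0.17)]
top screwdriver [([0.281, 0.392, 0.001], 0.89)]
top spool [([0.708, -0.187, -0.003], 0.73), ([0.28, 0.391, 0.0], 0.2)]
top beaker [([0.644, 0.307, -0.0], 0.64)]
side plate [([0.554, 0.046, 0.002], 0.7)]
side tray [([0.41, 0.062, 0.001], 0.88)]
side large_nut_center [([0.527, 0.111, 0.032], 0.73), ([0.529, 0.115, 0.025], 0.32)]
side small_nut_center [([0.562, 0.191, 0.03], 0.57)]
side bolt_center [([0.573, 0.053, 0.049], 0.5)]
side bolt [([0.574, 0.055, 0.026], 0.67)]
side large_weight [([0.571, -0.095, 0.021], 0.79)]
side small_weight [([0.566, -0.024, 0.022], 0.67)]
side multimeter [([0.698, 0.08, -0.002], 0.8)]
side pliers []
side screwdriver [([0.274, 0.39, 0.0], 0.68)]
side spool [([0.709, -0.187, -0.002], 0.97)]
side beaker []
```

View pics/top0.png

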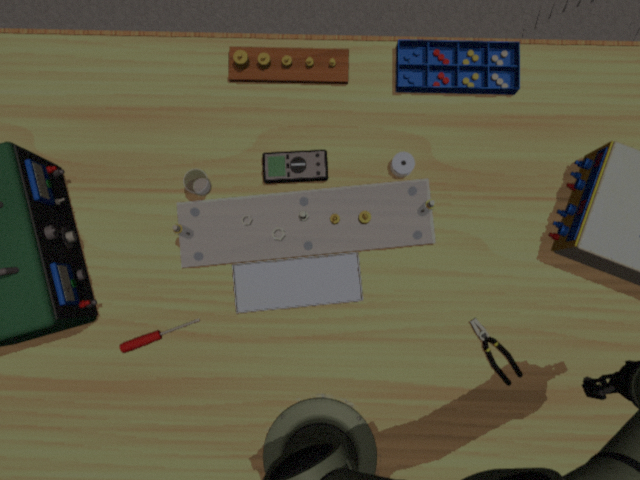

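View pics/side0.png

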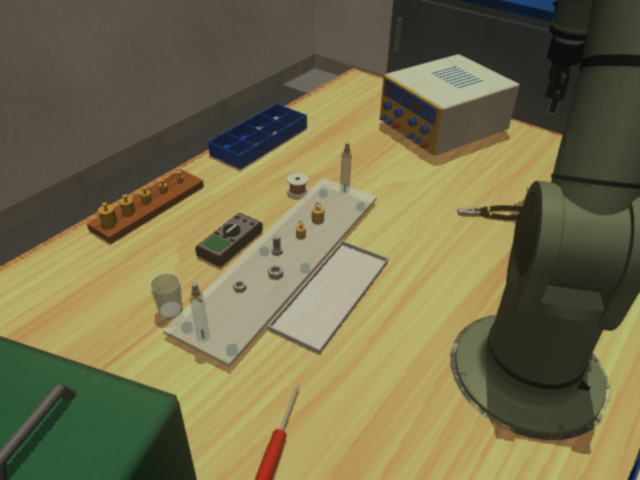

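```bash
python3 - <<'E'
from h import *
f=bot.grab_frame('top')
def ray(uv,z):
    d=np.linalg.inv(f['intrinsics'])@[*uv,1]; c=-f['R'].T@f['t']; d=f['R'].T@d
    return (c+d*(z-c[2])/d[2])
for q,z in [('tray',.014),('plate',.024),('multimeter',.04),('large_nut',.04),('small_nut',.037),('bolt',.03)]:
    r=bot.trace(q,f)
    if not r: print(q,None);continue
    m=r[0]['region']; ys,xs=np.where(m); 
    c,(w,h),a=cv2.minAreaRect(np.c_[xs,ys].astype(np.float32)); b=cv2.boxPoints((c,(w,h),a))
    print(q,round(r[0]['conf'],2),np.round(c),[np.round(ray(p,z)[:2],3).tolist() for p in b])
E
```

```text
tray 0.72 [296. 281.] [[0.455, 0.23], [0.491, -0.083], [0.368, -0.096], [0.332, 0.214]]
plate 0.83 [304. 223.] [[0.598, 0.38], [0.673, -0.26], [0.511, -0.276], [0.437, 0.358]]
multimeter 0.8 [294. 166.] [[0.724, 0.159], [0.735, -0.0], [0.658, -0.006], [0.646, 0.152]]
large_nut 0.56 [277. 234.] [[0.527, 0.131], [0.541, 0.115], [0.522, 0.098], [0.508, 0.114]]
small_nut 0.42 [246. 220.] [[0.568, 0.202], [0.569, 0.178], [0.547, 0.178], [0.546, 0.202]]
bolt 0.64 [302. 215.] [[0.582, 0.063], [0.582, 0.046], [0.563, 0.045], [0.562, 0.062]]
```

The top view shows the tray on the near edge (296,281). The large nut is at (278,234), the small nut at (247,220) and the bolt at (303,215). The weights stand at (335,218) and (365,216), clear of the sweep lanes, and the networks agree with this. The plate's yaw is about 0.115. I'll turn the tool to match the plate, then travel high to a point behind the bolt.

```bash
cat >> h.py <<'E'
YAW=.115; U=np.array([np.cos(YAW),np.sin(YAW)]); V=np.array([-U[1],U[0]]); P0=np.array([.555,.05])
def delta(u,v,tip):
    s=bot.observe(); p=np.array(s['position']); yaw=s['tool_rot'][2]
    d=np.r_[P0+u*U+v*V-p[:2], tip+bot.tip_reach-p[2]]
    from scipy.spatial.transform import Rotation as R
    print('t',round(s['clock'],2),'plate uv mm',np.round(1000*np.array([(p[:2]-P0)@U,(p[:2]-P0)@V]),1),'tip',round(1000*(p[2]-bot.tip_reach),1),
     'shift mm',np.round(1000*R.from_euler('xyz',s['tool_rot']).inv().apply(d),1),'rot',np.round(s['tool_rot'],3),'wz',round(yaw-YAW,3),'F',np.round(s['force'],1),'grip',round(s['grip_width'],3))
E
python3 -m jog '[[[0,0,0,0,0,0.137,0],[0,0,0,0,0,0.137,0],[30,-39,0,0,0,0,0],[30,-39,0,0,0,0,0],[30,-39,0,0,0,0,0]]]'
python3 -m jog '[[[30,-39,0,0,0,0,0],[30,-39,0,0,0,0,0],[30,-39,0,0,0,0,0],[30,-39,0,0,0,0,0],[30,-39,0,0,0,0,0]]]'
python3 -c "from h import *; delta(.062,.003,.1)"
```

```text
clock: 2.25
position: [0.313, -0.4506, 0.3038]
tool_rot: [3.142, -0.0, 0.113]
force: [1.2, -0.6, 0.0]
grip_width: 0.0122
finger_force: 0.0
clock: 2.75
position: [0.4401, -0.2396, 0.3042]
tool_rot: [3.141, -0.001, 0.114]
force: [1.6, -0.2, -0.6]
grip_width: 0.0001
finger_force: 0.0
t 2.75 plate uv mm [-147.4 -274.5] tip 231.6 shift mm [ 208.9 -277.8  131.6] rot [ 3.141e+00 -1.000e-03  1.140e-01] wz -0.001 F [ 1.6 -0.2 -0.6] grip 0.0
```

```bash

python3 -m jog '[[[30,-39,0,0,0,0,0],[30,-39,0,0,0,0,0],[30,-39,0,0,0,0,0],[30,-39,0,0,0,0,0],[30,-39,0,0,0,0,0]]]' >/dev/null
python3 -m jog '[[[20,-27,20,0,0,0,0],[10,-15,30,0,0,0,0],[0,0,30,0,0,0,0],[0,0,20,0,0,0,0],[0,0,0,0,0,0,0]]]'
python3 -c "from h import *; delta(.062,.003,.028); shoot('side','side1'); f=shoot('top','top1')"
```

```text
clock: 3.75
position: [0.5902, 0.0146, 0.2015]
tool_rot: [-3.141, 0.004, 0.114]
force: [-1.1, 0.2, -0.1]
grip_width: 0.0003
finger_force: 0.0
t 3.75 plate uv mm [ 30.9 -39.2] tip 128.9 shift mm [ 31.5 -42.2 100.7] rot [-3.141  0.004  0.114] wz -0.001 F [-1.1  0.2 -0.1] grip 0.0
```

View pics/side1.png

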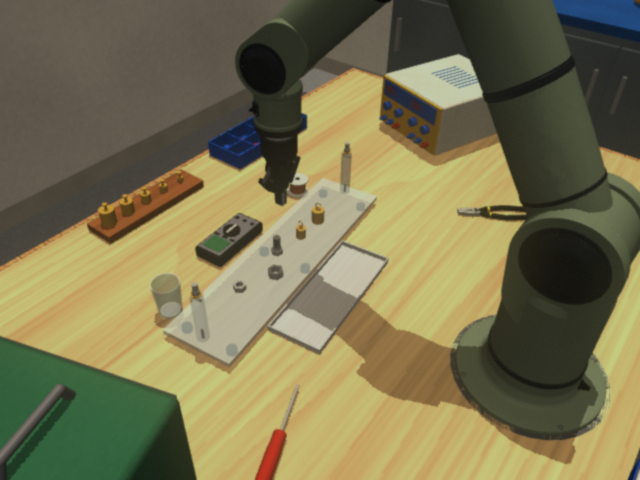

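The closed fingers at (280,200) are clear of everything, and the fasteners are still where they were. Next I'll move sideways behind the bolt and go down.

```bash

python3 -m jog '[[[16,-21,0,0,0,0,0],[16,-21,0,0,0,0,0],[0,0,30,0,0,0,0],[0,0,30,0,0,0,0],[0,0,20,0,0,0,0]]]' >/dev/null
python3 -m jog '[[[0,0,0,0,0,0,0],[0,0,0,0,0,0,0]]]' >/dev/null
python3 -c "from h import *; delta(.062,.003,.029)"
```

```text
t 4.55 plate uv mm [64.7  2.4] tip 52.9 shift mm [-2.8 -0.5 23.9] rot [-3.142e+00 -2.000e-03  1.130e-01] wz -0.002 F [-0.7 -0.2  0.8] grip -0.0
```

```bash

python3 -m jog '[[[0,0,14,0,0,0,0],[0,0,10,0,0,0,0],[0,0,0,0,0,0,0],[0,0,0,0,0,0,0]]]' >/dev/null
python3 -c "from h import *; delta(.03,.003,.029); f=shoot('side','side2')
im=cv2.imread('pics/side2.png')[170:330,160:400]; cv2.imwrite('pics/side2c.png',cv2.resize(im,None,fx=3,fy=3))"
```

```text
t 4.95 plate uv mm [64.   2.6] tip 27.4 shift mm [-34.   -0.4  -1.6] rot [-3.142  0.     0.114] wz -0.001 F [-0.1 -0.2 -0.1] grip -0.0
```

View pics/side2c.png

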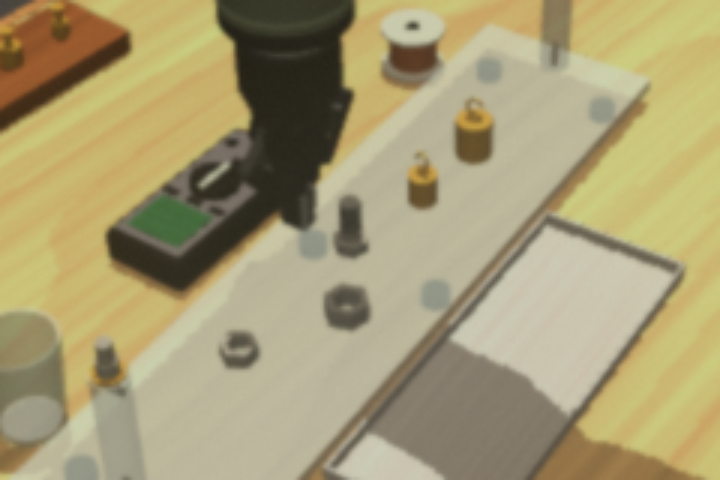

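```bash

python3 -m jog '[[[-7,0,0,0,0,0,0],[-7,0,0,0,0,0,0],[-7,0,0,0,0,0,0],[-7,0,0,0,0,0,0],[-7,0,0,0,0,0,0]]]' >/dev/null
python3 -m jog '[[[-8,0,0,0,0,0,0],[-8,0,0,0,0,0,0],[-8,0,0,0,0,0,0],[-8,0,0,0,0,0,0],[-8,0,0,0,0,0,0]]]' 
python3 -c "from h import *; delta(-.095,.003,.028); f=shoot('side','side3')
print([(np.round(d['xyz'],3),((d['xyz'][:2]-P0)@U,(d['xyz'][:2]-P0)@V),d['conf']) for d in bot.spot_point('bolt',f)[:2]])
im=cv2.imread('pics/side3.png')[170:330,160:400]; cv2.imwrite('pics/side3c.png',cv2.resize(im,None,fx=3,fy=3))"
```

```text
clock: 6.0
position: [0.5431, 0.0513, 0.0999]
tool_rot: [-3.142, -0.0, 0.114]
force: [0.7, -0.1, 0.6]
grip_width: -0.0001
finger_force: 0.4
t 6.0 plate uv mm [-11.6   2.7] tip 27.3 shift mm [-83.4  -0.2  -0.7] rot [-3.142 -0.     0.114] wz -0.001 F [ 0.7 -0.1  0.6] grip -0.0
[(array([0.521, 0.046, 0.024]), (np.float64(-0.034498003849034155), np.float64(0.00026025070994006877)), 0.53)]
```

View pics/side3c.png

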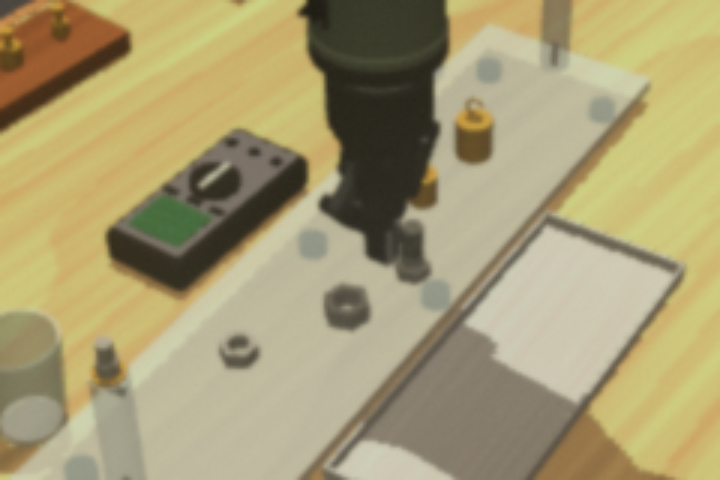

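The bolt is still upright in front of the fingers at about crop (412,255), and the line is good. I'll push it over the edge.

```bash

python3 -m jog '[[[-8,0,0,0,0,0,0],[-8,0,0,0,0,0,0],[-8,0,0,0,0,0,0],[-8,0,0,0,0,0,0],[-8,0,0,0,0,0,0]]]' >/dev/null
python3 -m jog '[[[-9,0,0,0,0,0,0],[-9,0,0,0,0,0,0],[-9,0,0,0,0,0,0],[-9,0,0,0,0,0,0],[-5,0,0,0,0,0,0]]]' 
python3 -m jog '[[[0,0,0,0,0,0,0],[0,0,-30,0,0,0,0],[0,0,-30,0,0,0,0],[0,0,0,0,0,0,0]]]' 
python3 -c "from h import *; delta(.032,.067,.1); f=shoot('side','side4')
for q in ('bolt','tray'): print([(np.round(d['xyz'],3),((d['xyz'][:2]-P0)@U,(d['xyz'][:2]-P0)@V),d['conf']) for d in bot.spot_point(q,f)[:2]])
im=cv2.imread('pics/side4.png')[170:370,160:400]; cv2.imwrite('pics/side4c.png',cv2.resize(im,None,fx=3,fy=3))"
```

```text
clock: 7.1
position: [0.4623, 0.042, 0.0999]
tool_rot: [3.142, 0.001, 0.114]
force: [0.6, 0.6, -0.2]
grip_width: -0.0002
finger_force: 0.3
clock: 7.5
position: [0.4649, 0.0424, 0.1628]
tool_rot: [-3.141, -0.005, 0.114]
force: [0.9, -0.0, -1.4]
grip_width: 0.0001
finger_force: 0.0
t 7.5 plate uv mm [-90.4   2.8] tip 90.2 shift mm [122.4 -64.4  -9.2] rot [-3.141 -0.005  0.114] wz -0.001 F [ 0.9 -0.  -1.4] grip 0.0
[(array([0.456, 0.04 , 0.021]), (np.float64(-0.09964633081254945), np.float64(0.001846281559234983)), 0.68), (array([0.558, 0.042, 0.004]), (np.float64(0.002459568759518982), np.float64(-0.008337297015052179)), 0.58)]
[(array([0.408, 0.062, 0.003]), (np.float64(-0.14496156613759942), np.float64(0.028723585133725846)), 0.79)]
```

View pics/side4c.png

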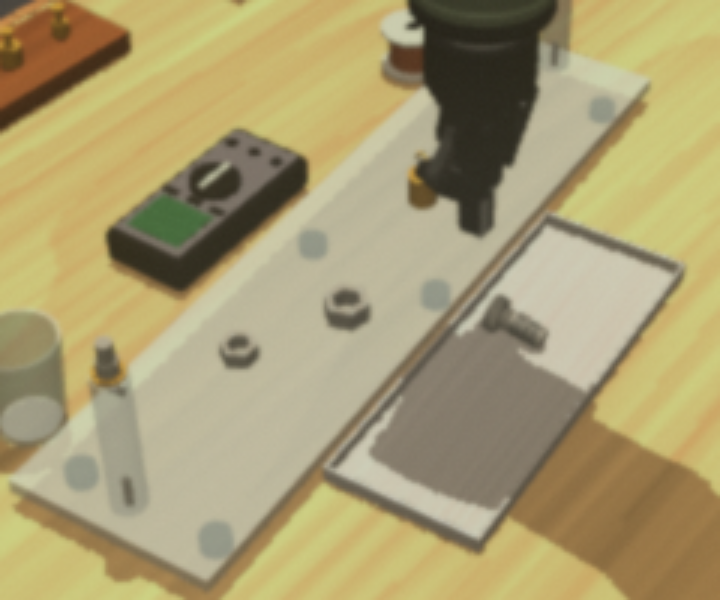

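The bolt is lying in the tray at crop (515,322), and the tray hasn't moved. The large nut is next.

```bash

python3 -m jog '[[[30,-16,0,0,0,0,0],[30,-16,0,0,0,0,0],[30,-16,0,0,0,0,0],[26,-16,0,0,0,0,0],[0,0,0,0,0,0,0]]]' >/dev/null
python3 -m jog '[[[0,0,20,0,0,0,0],[0,0,20,0,0,0,0],[0,0,10,0,0,0,0],[0,0,0,0,0,0,0],[0,0,0,0,0,0,0]]]' 
python3 -c "from h import *; delta(.025,.067,.0275)"
```

```text
clock: 8.65
position: [0.5713, 0.1189, 0.11]
tool_rot: [3.142, 0.0, 0.114]
force: [-0.1, 0.0, -0.2]
grip_width: -0.0
finger_force: 0.0
t 8.65 plate uv mm [24.1 66.5] tip 37.4 shift mm [ 1.  -0.5  9.9] rot [3.142 0.    0.114] wz -0.001 F [-0.1  0.  -0.2] grip -0.0
```

```bash

python3 -m jog '[[[0,0,10,0,0,0,0],[0,0,0,0,0,0,0],[-6,0,0,0,0,0,0],[-7,0,0,0,0,0,0],[-7,0,0,0,0,0,0]]]' 
python3 -m jog '[[[-8,0,0,0,0,0,0],[-8,0,0,0,0,0,0],[-8,0,0,0,0,0,0],[-8,0,0,0,0,0,0],[-8,0,0,0,0,0,0]]]' 
python3 -c "from h import *; delta(-.095,.067,.0275); f=shoot('side','side5')
for q in ('large_nut',): print([(np.round(d['xyz'],3),((d['xyz'][:2]-P0)@U,(d['xyz'][:2]-P0)@V),d['conf']) for d in bot.spot_point(q,f)[:2]])"
```

```text
clock: 9.15
position: [0.5507, 0.1166, 0.1001]
tool_rot: [-3.142, -0.0, 0.114]
force: [1.0, -0.9, 0.5]
grip_width: -0.0001
finger_force: 0.1
clock: 9.65
position: [0.511, 0.1121, 0.0999]
tool_rot: [-3.142, -0.0, 0.114]
force: [-0.5, 0.4, 0.3]
grip_width: 0.0001
finger_force: 0.2
t 9.65 plate uv mm [-36.6  66.7] tip 27.3 shift mm [-58.4  -0.2  -0.2] rot [-3.142 -0.     0.114] wz -0.001 F [-0.5  0.4  0.3] grip 0.0
[(array([0.481, 0.106, 0.027]), (np.float64(-0.06689819520118336), np.float64(0.06399907404661705)), 0.69), (array([ 0.566, -0.023,  0.021]), (np.float64(0.0024055962209299374), np.float64(-0.07416591607215438)), 0.2)]
```

```bash

python3 -m jog '[[[-8,0,0,0,0,0,0],[-9,0,0,0,0,0,0],[-9,0,0,0,0,0,0],[-9,0,0,0,0,0,0],[-9,0,0,0,0,0,0]]]' >/dev/null
python3 -m jog '[[[-9,0,0,0,0,0,0],[-5,0,0,0,0,0,0],[0,0,0,0,0,0,0],[0,0,-30,0,0,0,0],[0,0,-30,0,0,0,0]]]'
python3 -m jog '[[[0,0,0,0,0,0,0],[37,-17,0,0,0,0,0],[37,-17,0,0,0,0,0],[37,-17,0,0,0,0,0],[37,-17,0,0,0,0,0]]]' >/dev/null
python3 -m jog '[[[0,0,0,0,0,0,0],[0,0,0,0,0,0,0]]]'
python3 -c "from h import *; delta(.06,.137,.0275); f=shoot('side','side6')
for q in ('large_nut','small_nut','tray'): print(q,[(np.round(d['xyz'],3),((d['xyz'][:2]-P0)@U,(d['xyz'][:2]-P0)@V),d['conf']) for d in bot.spot_point(q,f)[:2]])
im=cv2.imread('pics/side6.png')[170:370,160:400]; cv2.imwrite('pics/side6c.png',cv2.resize(im,None,fx=3,fy=3))"
```

```text
clock: 10.75
position: [0.4539, 0.1055, 0.1602]
tool_rot: [3.141, 0.002, 0.114]
force: [0.0, 0.0, 0.6]
grip_width: 0.0004
finger_force: 0.0
clock: 11.45
position: [0.5933, 0.19, 0.1589]
tool_rot: [3.141, 0.001, 0.114]
force: [-0.3, -0.1, 0.2]
grip_width: -0.0001
finger_force: 0.0
t 11.45 plate uv mm [ 54.1 134.7] tip 86.3 shift mm [ 5.9 -2.3 58.8] rot [3.141e+00 1.000e-03 1.140e-01] wz -0.001 F [-0.3 -0.1  0.2] grip -0.0
large_nut [(array([0.414, 0.101, 0.021]), (np.float64(-0.13367398741271308), np.float64(0.06718240163306047)), 0.63)]
small_nut [(array([0.561, 0.187, 0.027]), (np.float64(0.02182590316960612), np.float64(0.1357924885655719)), 0.7)]
tray [(array([ 0.412,  0.061, -0.001]), (np.float64(-0.1410453603445394), np.float64(0.02776790098799409)), 0.57)]
```

View pics/side6c.png

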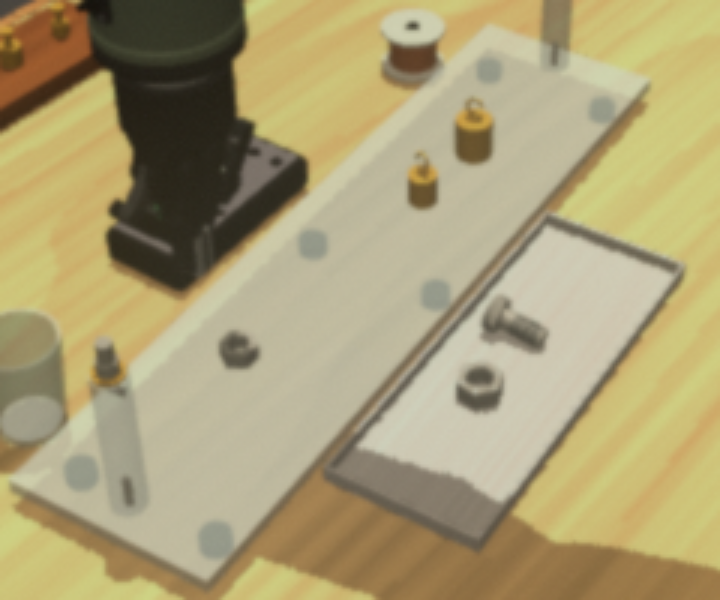

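The large nut is flat in the tray at crop (480,387), and the weights are untouched. Last is the small nut.

```bash

python3 -m jog '[[[6,-1,20,0,0,0,0],[0,0,20,0,0,0,0],[0,0,12,0,0,0,0],[0,0,0,0,0,0,0],[0,0,0,0,0,0,0]]]' >/dev/null
python3 -c "from h import *; delta(.06,.136,.0275)"
```

```text
t 12.15 plate uv mm [ 60.2 135.5] tip 35.8 shift mm [-0.2 -0.5  8.3] rot [-3.142 -0.     0.114] wz -0.001 F [-0.8 -0.2  0.3] grip -0.0
```

```bash

python3 -m jog '[[[0,0,8,0,0,0,0],[0,0,0,0,0,0,0],[-7,0,0,0,0,0,0],[-7,0,0,0,0,0,0],[-7,0,0,0,0,0,0]]]' >/dev/null
python3 -m jog '[[[-8,0,0,0,0,0,0],[-8,0,0,0,0,0,0],[-8,0,0,0,0,0,0],[-8,0,0,0,0,0,0],[-8,0,0,0,0,0,0]]]' >/dev/null
python3 -m jog '[[[-8,0,0,0,0,0,0],[-8,0,0,0,0,0,0],[-8,0,0,0,0,0,0],[-8,0,0,0,0,0,0],[0,0,0,0,0,0,0]]]' 
python3 -c "from h import *; delta(-.095,.136,.0275); f=shoot('side','side7')
for q in ('small_nut',): print([(np.round(d['xyz'],3),((d['xyz'][:2]-P0)@U,(d['xyz'][:2]-P0)@V),d['conf']) for d in bot.spot_point(q,f)[:2]])"
```

```text
clock: 13.65
position: [0.5058, 0.1809, 0.0999]
tool_rot: [3.141, 0.001, 0.114]
force: [-0.4, 1.0, -0.4]
grip_width: -0.0003
finger_force: 0.0
t 13.65 plate uv mm [-33.8 135.7] tip 27.3 shift mm [-61.2  -0.2  -0.2] rot [3.141e+00 1.000e-03 1.140e-01] wz -0.001 F [-0.4  1.  -0.4] grip -0.0
[(array([0.483, 0.177, 0.029]), (np.float64(-0.05697454438230702), np.float64(0.13422422021538638)), 0.73), (array([ 0.695,  0.08 , -0.001]), (np.float64(0.1422081773516664), np.float64(0.01367239168240022)), 0.22)]
```

```bash

python3 -m jog '[[[-8,0,0,0,0,0,0],[-9,0,0,0,0,0,0],[-9,0,0,0,0,0,0],[-9,0,0,0,0,0,0],[-9,0,0,0,0,0,0]]]' >/dev/null
python3 -m jog '[[[-9,0,0,0,0,0,0],[-7,0,0,0,0,0,0],[0,0,0,0,0,0,0],[0,0,-30,0,0,0,0],[0,0,-40,0,0,0,0]]]'
python3 -m jog '[[[0,0,-40,0,0,0,0],[20,0,-20,0,0,0,0],[30,0,0,0,0,0,0],[30,0,0,0,0,0,0],[0,0,0,0,0,0,0]]]'
python3 -c "from h import *; f=shoot('side','side8')
for q in ('large_nut','small_nut','bolt','tray','small_weight','large_weight'): print(q,[(np.round(d['xyz'],3),((d['xyz'][:2]-P0)@U,(d['xyz'][:2]-P0)@V),d['conf']) for d in bot.spot_point(q,f)[:2]])
im=cv2.imread('pics/side8.png')[170:370,160:400]; cv2.imwrite('pics/side8c.png',cv2.resize(im,None,fx=3,fy=3))"
```

```text
clock: 14.75
position: [0.4467, 0.174, 0.1696]
tool_rot: [3.141, 0.003, 0.114]
force: [0.1, 0.4, -0.1]
grip_width: -0.0001
finger_force: 0.0
clock: 15.25
position: [0.5297, 0.1833, 0.23]
tool_rot: [-3.141, -0.002, 0.112]
force: [-0.4, 0.2, -0.3]
grip_width: -0.0002
finger_force: 0.0
large_nut [(array([0.417, 0.098, 0.022]), (np.float64(-0.131580639192466), np.float64(0.06351799264540797)), 0.62)]
small_nut [(array([ 0.57 , -0.096,  0.02 ]), (np.float64(-0.001512110171232859), np.float64(-0.14729943490329506)), 0.63), (array([0.424, 0.171, 0.019]), (np.float64(-0.11591792500771662), np.float64(0.13549617951036624)), 0.53)]
bolt [(array([0.455, 0.041, 0.022]), (np.float64(-0.10002073938859635), np.float64(0.002090859191455285)), 0.46)]
tray [(array([0.411, 0.061, 0.002]), (np.float64(-0.14213055247956854), np.float64(0.02708793184893638)), 0.61)]
small_weight [(array([ 0.564, -0.023,  0.023]), (np.float64(0.0008850125790634549), np.float64(-0.07338628450013598)), 0.67)]
large_weight [(array([ 0.57 , -0.094,  0.021]), (np.float64(-0.0017563648489239579), np.float64(-0.1450565930336069)), 0.51), (array([ 0.696,  0.079, -0.002]), (np.float64(0.14319763959485776), np.float64(0.012652115019284397)), 0.5)]
```

View pics/side8c.png

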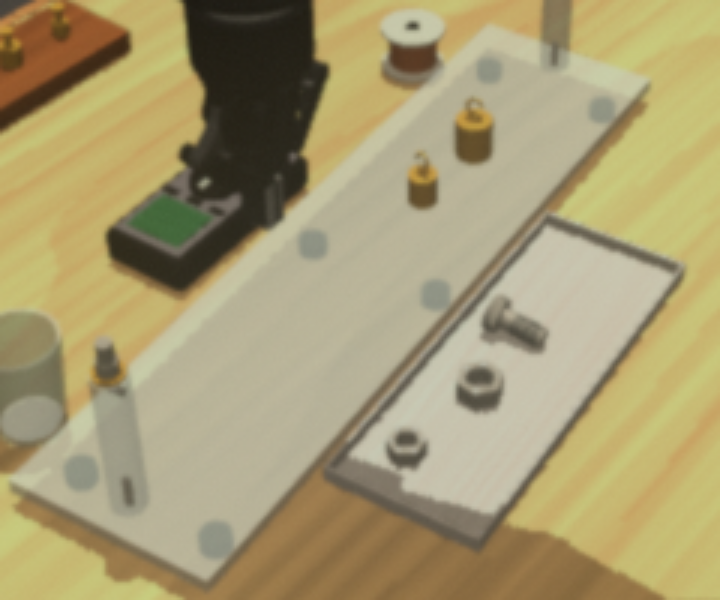

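All three fasteners are in the tray: the bolt at (515,322), the large nut at (480,387) and the small nut at (407,447). The weights and tray are where they were, and the arm is clear of everything.

```bash
python3 -c "from workcell import bot; print(bot.job_done())"
```

```text
the job is handed in; nothing more can be done
None
```

The bolt and both nuts are in the tray, the two brass weights and the tray haven't moved, and I handed the job in after about 15 s of the 56 s allowed.

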